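# Find the denser foot plug on the balance and key it into the bowl mould

### The job

The two plaster foot plugs on the ware board look alike, but one is of denser plaster: stand one on each pan of the balance, let go and let the beam settle. Take the one whose side drops and fit it in the socket on top of the bowl mould on the banding wheel, turning it under light pressure until its two keys drop into slots and it sits fully home; plaster chips, so use no force. Leave the other plug standing on its pan, and disturb nothing else on the bench.

Things in the scene. Friction and masses are not known exactly. Their poses are not given: they have to be found in the camera images.
- plug_a: off-white plaster foot plug, 0.09 to 0.19 kg: body 54 mm across, 28.5 mm high, foot chamfered 3.5 mm; at each end of its x axis a key lug 12 mm wide (y) reaching 40 mm from the centre, 20.5 to 28.5 mm above the foot; on top a grip bar 42 mm (x) by 16 mm (y), 28.5 to 62 mm above the foot. The two plugs look alike but differ in weight. Origin: centre of the foot; z up.
- plug_b: off-white plaster foot plug, 0.09 to 0.19 kg: body 54 mm across, 28.5 mm high, foot chamfered 3.5 mm; at each end of its x axis a key lug 12 mm wide (y) reaching 40 mm from the centre, 20.5 to 28.5 mm above the foot; on top a grip bar 42 mm (x) by 16 mm (y), 28.5 to 62 mm above the foot. The two plugs look alike but differ in weight. Origin: centre of the foot; z up.
- board: wooden ware board on two battens, fixed, 250 mm (its x) by 140 mm, top 24 mm above the bench; the plugs stand on it at the start, about 60 mm either side of its centre along x. Origin: under its centre, on the bench.
- balance: grey equal-arm trip balance, fixed, 105 mm deep (x), 300 mm wide (y): a beam pivoted at its middle carries a round level pan at each end, its +y end the left one. A dial between the pans reaches 127 mm above the bench. Over 25 N on it does harm. Origin: under its middle, on the bench.
- pan_left_top (a point): centre of the upper face of the left (+y) pan: aluminium disc 130 mm across with a 5 mm rim, 100 mm from the middle of the balance, 115 mm above the bench when the beam is level. The pans stay level and move 9 mm up or down from there to the stops; each sits on a cushion that gives 0.4 mm per newton.
- pan_right_top (a point): the same for the right (-y) pan.
- beam (a joint): tilt of the balance beam, rad: 0 level (empty), positive when the left (+y) pan is down, stops at -0.09 and +0.09. It turns almost freely: a plug alone sends its pan to the stop; a few grams of difference tip it within a second.
- wheel: dark banding wheel (low turntable), its foot fixed, carrying a blue-sided plaster bowl mould, 170 mm across, top 116 mm above the bench. Head and mould stand turned to an unknown angle, which these axes do NOT show; they are stiff to turn (0.25 N m). Over 25 N on the mould does harm. Origin: on the wheel's axis, on the bench.
- seat (a point): centre of the socket's floor in the mould, 88 mm above the bench, where a plug's foot stands when home; axes do not turn with the mould. Socket 56.4 mm across, 28 mm deep below the raised land (116 mm across); four radial slots at 90 degrees, 15.5 mm wide and 8 mm deep, cut the land and take the lugs. With its lugs on the land a plug stands 7.5 mm too high.
- mould (a joint): how far the mould stands above (+) or has sunk below (-) its unloaded height on the rubber pad between it and the wheel head, m: the pad gives 1 mm per 3 newtons, at most 6 mm.
- dish: small white porcelain dish, 68 mm across and 32 mm high, loose bystander. Origin: under its centre.
- spatula: spatula, 190 mm long, lying on the bench, loose bystander. Origin near its middle, x along it.
- brush: brush, 170 mm long, lying on the bench behind the balance, loose bystander. Origin near its middle, x along it.
- tin: plain brass-coloured can, 66 mm in diameter and 110 mm high, loose bystander. Origin: under its centre.
There are look-alikes about, which are no part of the job. What is shaped like the plug_b but green, pink or red is not meant.

How it is judged:
On the way:
1. the two plugs stand released on opposite pans and the beam has settled ((((horizontal distance between plug_a and pan_left_top below 0.045 m and z of plug_a in the frame of pan_left_top between -0.004 and 0.005 m and angle between plug_a's own z axis and vertical below 0.1 rad and contact force between plug_a and the fingers below 0.05 N and linear speed of plug_a below 0.02 m/s) and (horizontal distance between plug_b and pan_right_top below 0.045 m and z of plug_b in the frame of pan_right_top between -0.004 and 0.005 m and angle between plug_b's own z axis and vertical below 0.1 rad and contact force between plug_b and the fingers below 0.05 N and linear speed of plug_b below 0.02 m/s)) or ((horizontal distance between plug_b and pan_left_top below 0.045 m and z of plug_b in the frame of pan_left_top between -0.004 and 0.005 m and angle between plug_b's own z axis and vertical below 0.1 rad and contact force between plug_b and the fingers below 0.05 N and linear speed of plug_b below 0.02 m/s) and (horizontal distance between plug_a and pan_right_top below 0.045 m and z of plug_a in the frame of pan_right_top between -0.004 and 0.005 m and angle between plug_a's own z axis and vertical below 0.1 rad and contact force between plug_a and the fingers below 0.05 N and linear speed of plug_a below 0.02 m/s))) and velocity of joint beam between -0.05 and 0.05 rad/s), for 0.3 s.
At the end, for the whole second after the job is handed in: The heavier plug (either, if within 3 %) is fully home in the socket: foot within 2.5 mm of the floor and 4 mm of the axis, upright, keys in slots. The lighter stands upright on a pan, within 45 mm of its centre. Both are released and at rest (((horizontal distance between plug_a and seat below 0.004 m and z of plug_a in the frame of seat between -0.003 and 0.0025 m and angle between plug_a's own z axis and vertical below 0.08 rad and linear speed of plug_a below 0.02 m/s and ((horizontal distance between plug_b and pan_left_top below 0.045 m and z of plug_b in the frame of pan_left_top between -0.004 and 0.005 m and angle between plug_b's own z axis and vertical below 0.1 rad and contact force between plug_b and the fingers below 0.05 N and linear speed of plug_b below 0.02 m/s) or (horizontal distance between plug_b and pan_right_top below 0.045 m and z of plug_b in the frame of pan_right_top between -0.004 and 0.005 m and angle between plug_b's own z axis and vertical below 0.1 rad and contact force between plug_b and the fingers below 0.05 N and linear speed of plug_b below 0.02 m/s)) and contact force between plug_b and balance below 1.31356 N) or (horizontal distance between plug_b and seat below 0.004 m and z of plug_b in the frame of seat between -0.003 and 0.0025 m and angle between plug_b's own z axis and vertical below 0.08 rad and linear speed of plug_b below 0.02 m/s and ((horizontal distance between plug_a and pan_left_top below 0.045 m and z of plug_a in the frame of pan_left_top between -0.004 and 0.005 m and angle between plug_a's own z axis and vertical below 0.1 rad and contact force between plug_a and the fingers below 0.05 N and linear speed of plug_a below 0.02 m/s) or (horizontal distance between plug_a and pan_right_top below 0.045 m and z of plug_a in the frame of pan_right_top between -0.004 and 0.005 m and angle between plug_a's own z axis and vertical below 0.1 rad and contact force between plug_a and the fingers below 0.05 N and linear speed of plug_a below 0.02 m/s)) and value of joint mould below -0.000412347 m))); the robot touches nothing.
It fails at once if a plug, or the arm, bears on the mould or wheel with more than 25 N (contact force between any of plug_a, plug_b and wheel above 25 N or contact force between wheel and the arm above 25 N).
It fails at once if the balance is pressed with more than 25 N (contact force between balance and anything else above 25 N).
It fails at once if a bystander (dish, spatula, brush, tin) is moved by more than 20 mm (distance of any of dish, spatula, brush, tin from where it was at the start of the episode above 0.02 m).
It also fails if it takes over 72 s, if anything falls off the work surface, if the arm or the gripper's body presses on something with over 40 N, if the wrist force passes 120 N, or if a joint passes its speed limit or range.

### The arm

A 7-joint arm with a two-finger parallel gripper is mounted at the origin on the work surface. World frame = base frame: x ahead of the robot, y to its left, z up, the work surface at z = 0. Lengths are in m, angles in rad, forces in N, time in s.
With the tool pointing down it reaches from about 0.425 to 0.95 m from the base axis. Payload 4.7 kg.
Tool frame: the origin (TCP) lies on the front face of the gripper's body, between the roots of the fingers; the fingertips stand 73 mm ahead of it and the grasp point (between the pads) lies 54 mm ahead of it; z points along the fingers, y is the direction in which the jaws open and shut (so a half turn about z gives the same grasp; the last joint's range is limited). The gripper opens to 85 mm and grips with 20 to 120 N. Pads are 22 mm wide; open, the fingers measure 114 mm over their backs; the gripper's body (76 mm by 85 mm) begins 54 mm behind the grasp point. The pads swing forward as they close: fully open they stand 13 mm farther back than shut.
Start: joints at [1.223, 0.469, -0.049, 1.532, 0.024, 1.141, -0.082], TCP at [0.212, -0.641, 0.304] pointing down, gripper open.
Joint ranges: [-2.59, 2.59], [-0.33, 1.99], [-1.39, 1.29], [0.1, 2.45], [-1.04, 4.18], [0.21, 1.99], [-2.66, 2.66]. Speed limits (rad/s): [2.57, 2.57, 3.14, 3.14, 3.14, 3.14, 3.14].

### API

Orientations are given as a unit quaternion [x, y, z, w].
In Python, from plant import get_state, capture, finish_job gives the robot as it stands. The module is installed in compiled form; this text tells all that it offers.
- The arm moves only by the tool jog_arm, never from a script. Its argument "targets" is a list of rows, each a list of 6 numbers: the shift along the world's x, y, z in units of 0.8 m (1.0 is 0.8 m), then the turn, a rotation vector about the world's x, y, z in units of pi rad (1.0 is pi rad). A call has 1 to 5 rows; each row is the pose to reach, as a shift and turn from the pose commanded when the call began, turning the shorter way round; what a row does not reach only later rows make up. A row lasts 1/12 s, in which the tool goes at most 41.7 mm and 7.16 degrees, less where a joint would pass 70% of its speed; a pose out of reach is approached as far as the arm can. A call with a number of a shift or a turn outside -1 to 1 is refused whole. A call with a gripper value outside its range is refused whole. "gripper" is the opening, from -1 (shut) to 1 (fully open), so that 0 is half open, set as the call begins (left out, the last holds). The fingers move at their own pace and stop on an object; "squeeze" is the grip in N (left out, the last holds). Time passes only in rows, so rows that repeat a pose let the fingers close. It gives the time, the measured TCP pose, the force and the opening at its end, in the units of the state.
- get_state(): the state, without advancing time (a new reading comes with each control period).
- capture(name): name is "scene" or "side" or "wrist"; returns a dict with "pixels" (384x512x3 uint8, blue, green, red), "depth" (384x512 float32, m along the optical axis (not along the pixel's ray), 0 where there is no reading), "fovy" (degrees; the focal length in pixels is half the picture's height over the tangent of half this angle, whatever the lens; pixels are square), "cx", "cy" (the principal point, pixels), "position" and "rotation" of the camera in the world; the wrist camera has in their place "tool_from_camera" (4x4, takes a point from camera to tool coordinates, whose origin is the TCP and whose axes are the flange's). Camera axes: x right, y down, z forward; pixel columns grow to the right and rows downward; lengths in m; the calibration is good to about 2 mm. A picture is of the moment at which its call begins: read the wrist's pose just before it.
- finish_job(): hands the job in, once; it reports no verdict.
The state is a dict: "t": time; "joints": joint angles; "qvel": joint speeds; "joint_efforts": joint torques, N m; "tool_pos": TCP position; "ee_rot": TCP orientation; "ft_force": force on the tool from outside, world axes, zero at the start; "moment": the same for the moment, N m; "grip_width": opening from 0.0 (shut) to 1.0 (fully open).
Only numpy, scipy, OpenCV 4.12 (cv2) and the standard library are available. Lean on these libraries where they do the work, as an engineer would, in place of code of your own. Each camera call takes 0.05 s, during which the arm holds its last target.

## Working session

There is one attempt and no reset: what is moved stays moved. The work goes in short steps, Python scripts to look and compute and a tool call to move; the robot and the scene stay as the last step left them, time stands still between calls to the robot, and variables do not carry over. Pictures are saved under pics/ and viewed, and the job is handed in when it is done.

Besides the shell and the picture viewer there is one more tool, called after "Request:" in YAML: its name, and indented under it one key for each argument. jog_arm: Moves the arm, as the interface text tells. Shifts and turns lie within -1 to 1; 1 stands for 0.8 m of shift or pi rad of turn. Its arguments: {"type":"object","properties":{"targets":{"type":"array"},"gripper":{"type":"number"},"squeeze":{"type":"number"}},"required":["targets"]}

```bash
ls; mkdir -p pics; cat > h.py <<'E'
import numpy as np, cv2
from plant import get_state, capture, finish_job
from scipy.spatial.transform import Rotation as R
def snap(name,fn=None):
    s=get_state(); c=capture(name)
    if 'position' in c:
        Rm=np.array(c['rotation']); 
        if Rm.shape!=(3,3): Rm=R.from_quat(Rm).as_matrix()
        T=np.eye(4);T[:3,:3]=Rm;T[:3,3]=c['position']
    else:
        W=np.eye(4);W[:3,:3]=R.from_quat(s['ee_rot']).as_matrix();W[:3,3]=s['tool_pos']
        T=W@np.array(c['tool_from_camera'])
    c['T']=T; c['f']=192/np.tan(np.radians(c['fovy'])/2)
    if fn: cv2.imwrite('pics/'+fn+'.png',c['pixels'])
    return c
def cloud(c):
    v,u=np.mgrid[0:384,0:512]; d=c['depth']
    P=np.stack([(u-c['cx'])/c['f']*d,(v-c['cy'])/c['f']*d,d],-1)
    return P@c['T'][:3,:3].T+c['T'][:3,3]
def ray(c,u,v,z):
    d=c['T'][:3,:3]@np.array([(u-c['cx'])/c['f'],(v-c['cy'])/c['f'],1]); o=c['T'][:3,3]
    return o+d*(z-o[2])/d[2]
def proj(c,p):
    q=c['T'][:3,:3].T@(np.asarray(p)-c['T'][:3,3]); return q[:2]/q[2]*c['f']+[c['cx'],c['cy']]
E
python3 - <<'E'
from h import *
for n in ['scene','side','wrist']:
    c=snap(n,n+'0'); np.savez(n+'0.npz',**{k:np.array(v) for k,v in c.items()}); print(n,c['fovy'],c['T'].round(3).tolist())
    d=c['depth'];print((d>0).mean())
print(get_state())
E
```

```text
pics
scene 53.8727261685583 [[-0.393, 0.652, -0.648, 1.305], [0.919, 0.274, -0.282, 0.405], [-0.007, -0.707, -0.707, 0.976], [0.0, 0.0, 0.0, 1.0]]
0.9959259033203125
side 54.09667598033811 [[-0.785, -0.342, 0.516, -0.071], [-0.619, 0.417, -0.665, 0.778], [0.012, -0.842, -0.539, 0.689], [0.0, 0.0, 0.0, 1.0]]
0.9961598714192709
wrist 65.63987298147087 [[0.313, -0.9, -0.304, 0.289], [-0.95, -0.297, -0.098, -0.616], [-0.002, 0.32, -0.947, 0.374], [0.0, 0.0, 0.0, 1.0]]
0.9958648681640625
{'t': 0.15, 'joints': array([ 1.22310461,  0.46926125, -0.0486101 ,  1.53344271,  0.02410679,
        1.14098928, -0.08229605]), 'qvel': array([ 1.26727251e-03, -2.16958261e-03, -2.26346715e-03, -4.87476962e-03,
        6.53154635e-04,  5.50360079e-06,  1.31472449e-03]), 'joint_efforts': array([ 2.95081354e-04, -5.10764158e+01, -4.72058344e-02, -2.37975830e+01,
        1.05641055e-02,  5.35293657e-03,  5.53788567e-06]), 'tool_pos': array([ 0.2114767 , -0.64065299,  0.30308922]), 'ee_rot': array([ 9.87319386e-01,  1.58744628e-01, -1.43517334e-04, -7.43702370e-04]), 'ft_force': array([-0.05048905,  0.08148716,  0.01761772]), 'moment': array([-0.01176534, -0.052124  ,  0.00222478]), 'grip_width': 0.9982464178285453}
```

View pics/scene0.png

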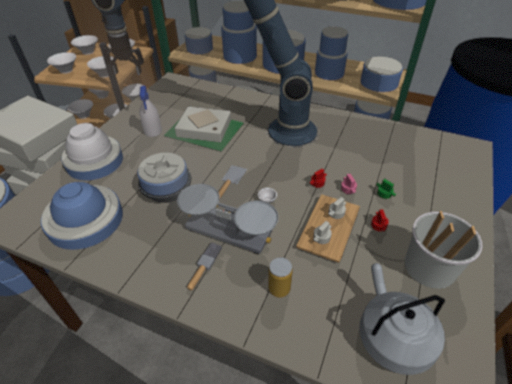

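View pics/side0.png

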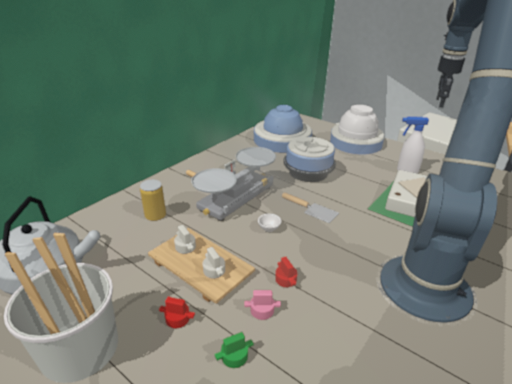

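View pics/wrist0.png

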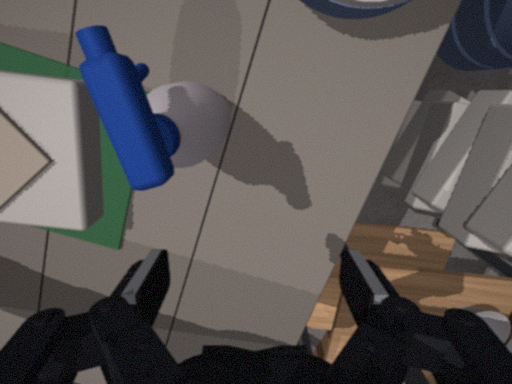

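The two off-white plugs stand on the wooden board (scene pixels 338,207 and 322,233). The red, pink and green look-alikes lie off the board. The balance is at about (228,218), the mould at (163,172), and the dish, tin, spatula and brush sit around them. Next I'll measure.

```bash
cat > m1.py <<'E'
from h import *
for n in ['scene','side']:
    c=dict(np.load(n+'0.npz')); P=cloud(c); hsv=cv2.cvtColor(c['pixels'],cv2.COLOR_BGR2HSV)
    reg={'scene':{'board':(298,190,362,262),'mould':(135,150,190,200),'balance':(175,183,280,250)},
         'side':{'board':(148,225,258,300),'mould':(285,135,338,180),'balance':(190,145,280,215)}}[n]
    for k,(a,b,d,e) in reg.items():
        p=P[b:e,a:d].reshape(-1,3); h=hsv[b:e,a:d].reshape(-1,3)
        if k=='board':
            m=(abs(p[:,2]-.024)<.004)&(h[:,1]>80)
            r=cv2.minAreaRect((p[m,:2]*1000).astype(np.float32)); print(n,'board',r)
            m=(p[:,2]>.055)&(h[:,1]<80)
            q=p[m]; _,l,ce=cv2.kmeans(q[:,:2].astype(np.float32),2,None,(3,50,1e-5),5,cv2.KMEANS_PP_CENTERS)
            for i in range(2):
                w=q[l[:,0]==i]; t=w[w[:,2]>.08]; 
                print(n,'plug',ce[i],w[:,2].max(),len(t),cv2.minAreaRect((t[:,:2]*1000).astype(np.float32)))
        if k=='mould':
            m=(abs(p[:,2]-.116)<.004)
            print(n,'land',m.sum(),cv2.minEnclosingCircle((p[m,:2]*1000).astype(np.float32)))
            m=(p[:,2]>.06); print(cv2.minEnclosingCircle((p[m,:2]*1000).astype(np.float32)))
        if k=='balance':
            m=(abs(p[:,2]-.118)<.012);q=p[m]; _,l,ce=cv2.kmeans(q[:,:2].astype(np.float32),2,None,(3,50,1e-5),5,cv2.KMEANS_PP_CENTERS)
            for i in range(2):
                w=q[l[:,0]==i]; print(n,'pan',np.median(w[:,2]),cv2.minEnclosingCircle((w[:,:2]*1000).astype(np.float32)))
    c2=cv2.resize(c['pixels'][reg['board'][1]-10:reg['board'][3]+10,reg['board'][0]-10:reg['board'][2]+10],None,fx=5,fy=5,interpolation=cv2.INTER_CUBIC)
    cv2.imwrite(f'pics/{n}_board.png',c2[:600,:800])
E
python3 m1.py
```

```text
scene board ((447.88226318359375, 297.637939453125), (140.0555877685547, 316.40338134765625), 88.52262115478516)
scene plug [0.4922581 0.2964235] 0.09083333947109429 115 ((482.8393249511719, 295.63262939453125), (21.615676879882812, 164.03851318359375), 82.7622299194336)
scene plug [1.3050377  0.40485856] 0.9759853140585428 17 ((1305.03759765625, 404.85845947265625), (0.0, 0.0), 0.0)
scene land 502 ((558.92578125, -244.12130737304688), 134.19021606445312)
((881.4495849609375, 22.525588989257812), 570.618408203125)
scene pan 0.11505135774799369 ((619.9852905273438, -86.97569274902344), 84.97986602783203)
scene pan 0.11495402306064206 ((620.8529663085938, 77.7386703491211), 83.58819580078125)
side board ((475.21527099609375, 297.6631774902344), (140.78053283691406, 247.78936767578125), 88.3988265991211)
side plug [0.4668675  0.30287486] 0.0910737251360979 184 ((480.1631774902344, 297.3829345703125), (21.213159561157227, 161.1177520751953), 82.03292846679688)
side plug [-0.07083131  0.7778709 ] 0.6886186426738529 18 ((-70.83132934570312, 777.8707275390625), (0.0, 0.0), 0.0)
side land 329 ((521.6713256835938, -303.5969543457031), 79.27340698242188)
((303.0335693359375, 168.5515899658203), 714.8740844726562)
side pan 0.11775209539724185 ((618.5277099609375, 79.20691680908203), 84.21524810791016)
side pan 0.11798488583560529 ((619.6124267578125, -87.55125427246094), 85.21121978759766)
```

```bash
cat > m2.py <<'E'
from h import *
for n in ['scene','side']:
    c=dict(np.load(n+'0.npz')); P=cloud(c); ok=(c['depth']>0); hsv=cv2.cvtColor(c['pixels'],cv2.COLOR_BGR2HSV)
    S=hsv[...,1]; Z=P[...,2];X=P[...,0];Y=P[...,1]
    m=ok&(abs(Z-.024)<.003)&(S>80)&(abs(X-.475)<.2)&(abs(Y-.297)<.1)
    print(n,'board',cv2.minAreaRect((P[m][:,:2]*1000).astype(np.float32)))
    m=ok&(Z>.075)&(Z<.1)&(abs(X-.475)<.14)&(abs(Y-.297)<.08)
    nn,l,st,ce=cv2.connectedComponentsWithStats(m.astype(np.uint8))
    for i in range(1,nn):
        if st[i,4]>8:
            w=P[l==i]; print(n,'plug px',ce[i],st[i,4],w.mean(0).round(4),'z',np.percentile(w[:,2],90).round(4),cv2.minAreaRect((w[w[:,2]>.08][:,:2]*1000).astype(np.float32)))
    m=ok&(abs(Z-.116)<.004)&(np.hypot(X-.52,Y+.3)<.13)
    print('land',m.sum(),cv2.minEnclosingCircle((P[m][:,:2]*1000).astype(np.float32)))
    m=ok&(Z>.06)&(np.hypot(X-.52,Y+.3)<.13);print('mould',cv2.minEnclosingCircle((P[m][:,:2]*1000).astype(np.float32)))
    for s in [1,-1]:
        m=ok&(Z>.111)&(Z<.124)&(np.hypot(X-.62,Y+.005-s*.105)<.08)
        w=P[m]; 
        cc=np.array(cv2.minEnclosingCircle((w[:,:2]*1000).astype(np.float32))[0])/1000
        print('pan',w[:,2].min().round(4),cv2.minEnclosingCircle((w[:,:2]*1000).astype(np.float32)), np.median(w[np.hypot(*(w[:,:2]-cc).T)<.05][:,2]))
    for nm,mm in {'tin':(Z>.1)&(X>.6)&(Y>.13)&(Z<.15)&(Y<.35),'dish':(Z>.02)&(Z<.05)&(np.hypot(X-.5,Y-.08)<.08)}.items():
        m=ok&mm
        if m.sum(): print(nm,m.sum(),cv2.minEnclosingCircle((P[m][:,:2]*1000).astype(np.float32)))
E
python3 m2.py
```

```text
scene board ((441.57159423828125, 293.1839599609375), (336.01141357421875, 163.21800231933594), 5.206707954406738)
scene plug px [338.11290323 201.91935484] 62 [0.4269 0.3043 0.0837] z 0.089 ((423.0215148925781, 304.34259033203125), (15.951939582824707, 42.06049728393555), 69.02361297607422)
scene plug px [323.25675676 226.41891892] 74 [0.5453 0.2889 0.0835] z 0.0869 ((543.136962890625, 289.0078125), (15.67880630493164, 42.7894401550293), 73.94713592529297)
land 388 ((521.49169921875, -309.0831298828125), 65.5652084350586)
mould ((525.74853515625, -304.9239196777344), 87.2973861694336)
pan 0.111 ((615.8456420898438, 94.17118835449219), 68.22190856933594) 0.11464206999769866
pan 0.111 ((616.18017578125, -100.46651458740234), 71.478271484375) 0.11476572752328018
tin 526 ((691.114501953125, 184.31039428710938), 102.81719970703125)
dish 50 ((441.0877685546875, 59.67634201049805), 33.18300247192383)
side board ((438.1302185058594, 293.25457763671875), (325.9412841796875, 155.3433074951172), 0.17628338932991028)
side plug px [183.21875    231.01041667] 96 [0.5366 0.2919 0.0854] z 0.0891 ((539.6880493164062, 289.3446044921875), (15.532870292663574, 41.991851806640625), 71.69430541992188)
side plug px [212.59322034 253.99152542] 118 [0.4181 0.3078 0.0855] z 0.0894 ((420.950439453125, 305.4774169921875), (15.851513862609863, 41.89488220214844), 70.13961029052734)
land 329 ((521.6713256835938, -303.5969543457031), 79.27340698242188)
mould ((520.2896118164062, -301.3674011230469), 84.88423156738281)
pan 0.1126 ((616.0374145507812, 95.49372863769531), 68.46965026855469) 0.11746040372212685
pan 0.1124 ((613.5106201171875, -105.37823486328125), 70.40673828125) 0.11769309709804865
tin 1175 ((989.7724609375, 241.72706604003906), 404.1163024902344)
dish 261 ((499.94085693359375, 79.70601654052734), 79.80406188964844)
```

View pics/side_board.png

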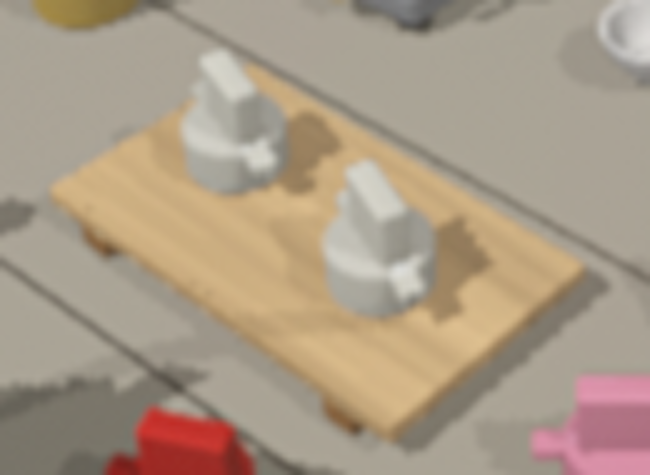

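View pics/scene_board.png

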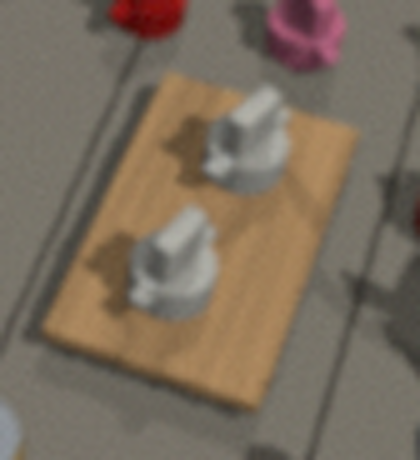

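Both enlarged crops confirm the two off-white plugs on the board as the ones meant. Their bars run at about -20° from x, centred near (0.422,0.305) and (0.541,0.289). On the way there I'll look at the mould from above.

Request:
jog_arm:
  targets:
    - [0.387,0.4225,0.046,0,0,0.333]
    - [0.387,0.4225,0.046,0,0,0.333]
    - [0.387,0.4225,0.046,0,0,0.333]
    - [0.387,0.4225,0.046,0,0,0.333]
    - [0.387,0.4225,0.046,0,0,0.333]
  gripper: 1
  squeeze: 25

```text
t: 0.57
tool_pos: [0.3527, -0.4861, 0.3206]
ee_rot: [0.889, 0.457, -0.0, -0.0]
ft_force: [0.5, -0.4, -0.6]
grip_width: 0.999
```

Request:
jog_arm:
  targets:
    - [0.21,0.229,0.025,0,0,0.13]
    - [0.21,0.229,0.025,0,0,0.13]
    - [0.21,0.229,0.025,0,0,0.13]
    - [0.21,0.229,0.025,0,0,0.13]
    - [0.21,0.229,0.025,0,0,0.13]

```text
t: 0.98
tool_pos: [0.493, -0.3332, 0.3374]
ee_rot: [0.78, 0.626, -0.0, -0.0]
ft_force: [0.7, -0.4, -0.3]
grip_width: 1.0
```

Request:
jog_arm:
  targets:
    - [0.0,0.04,0,0,0,0]
    - [0,0.04,0,0,0,0]
    - [0,0.04,0,0,0,0]

```text
t: 1.23
tool_pos: [0.4928, -0.3005, 0.3373]
ee_rot: [0.779, 0.628, -0.0, -0.0]
ft_force: [-0.0, -0.9, 0.6]
grip_width: 1.001
```

```bash
python3 - <<'E'
from h import *
s=get_state();print(s['t'],s['tool_pos'],s['ee_rot'],abs(s['qvel']).max())
c=snap('wrist','w1'); np.savez('w1.npz',**{k:np.array(v) for k,v in c.items()})
E
```

```text
1.2333 [ 0.49282697 -0.3004515   0.33732059] [ 7.78549842e-01  6.27582749e-01 -2.66647998e-05 -1.89234048e-04] 0.06125620705617666
```

View pics/w1.png

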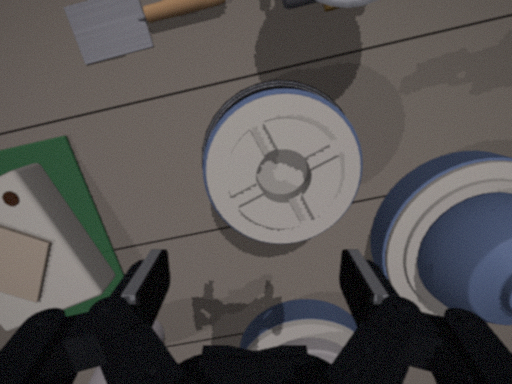

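The mould is seen clearly: socket at about (284,175), slots towards (262,138), (318,155), (303,210) and (245,190).

```bash
cat > m3.py <<'E'
from h import *
import sys
c=dict(np.load(sys.argv[1])); P=cloud(c); ok=c['depth']>0
Z=P[...,2]
m=ok&(Z>.1)&(Z<.13)&(np.hypot(P[...,0]-.52,P[...,1]+.303)<.11)
n,l,st,ce=cv2.connectedComponentsWithStats(m.astype(np.uint8)); i=1+st[1:,4].argmax()
cn=max(cv2.findContours((l==i).astype(np.uint8),cv2.RETR_EXTERNAL,cv2.CHAIN_APPROX_NONE)[0],key=len)[:,0]
print('mean land z',np.median(Z[m]))
for z in [.110,.112]:
    pts=np.array([ray(c,u,v,z)[:2] for u,v in cn]); e=cv2.fitEllipse((pts*1000).astype(np.float32)); print('outer',z,e)
# socket: floor hole
hole=ok&(Z<.1)&(Z>.075)&(np.hypot(P[...,0]-.52,P[...,1]+.303)<.06)
w=P[hole]; print('hole',w[:,2].min(),len(w),cv2.minEnclosingCircle((w[:,:2]*1000).astype(np.float32)), np.median(w[:,2]))
c0=np.array([float(sys.argv[2]),float(sys.argv[3])]) if len(sys.argv)>2 else np.array(e[0])/1000
d=P[...,:2]-c0; r=np.hypot(d[...,0],d[...,1])
sl=ok&(Z<.112)&(Z>.1)&(r>.035)&(r<.055); a=np.degrees(np.arctan2(d[sl][:,1],d[sl][:,0]))
print(len(a)); h,ed=np.histogram(a%360,72,(0,360)); print(h)
ph=np.angle(np.exp(1j*np.radians(4*a)).sum(),deg=True)/4; print('slot angle mod 90',ph)
for k in range(4):
    q=a[abs((a-ph-90*k+45)%360-45)<20] if 0 else a[abs((a-ph-90*k+180)%360-180)<25]; 
    if len(q): print(k,len(q),np.median((q-ph-90*k+180)%360-180)+ph+90*k)
E
python3 m3.py w1.npz
```

```text
mean land z 0.10920480698499507
outer 0.11 ((520.7515258789062, -304.8961486816406), (163.5636749267578, 163.5996551513672), 44.0504035949707)
outer 0.112 ((520.678466796875, -304.33612060546875), (162.46627807617188, 162.5019989013672), 44.04747772216797)
hole 0.08645749511729406 1998 ((521.1668090820312, -308.07708740234375), 28.296968460083008) 0.08884313789940934
1104
[51 72 73 75  1  0  0  0  0  0  0  0  0  0  0  3  1  2  4 41 78 83 79 41
  1  1  0  0  0  0  0  0  0  0  0  0  0  0 19 68 65 64 27  1  0  0  0  0
  0  0  0  0  0  0  5 51 63 62 59 11  0  0  0  0  0  0  0  0  0  0  0  3]
slot angle mod 90 16.400757132977947
0 275 10.720020663114514
1 330 107.3603185130896
2 244 202.61239468560802
3 251 285.41143133565873
```

```bash
python3 m3.py w1.npz 0.5215 -0.3085 | tail -6; python3 m3.py w1.npz 0.521 -0.309 | tail -6
python3 - <<'E'
from h import *
# dims of pans using outer contour from both cams? fit ellipse on rim plane
for n in ['scene','side']:
    c=dict(np.load(n+'0.npz')); P=cloud(c); ok=c['depth']>0
    for s,y in [('L',.095),('R',-.105)]:
        m=ok&(P[...,2]>.111)&(P[...,2]<.126)&(np.hypot(P[...,0]-.616,P[...,1]-y)<.075)
        k=max(cv2.findContours(m.astype(np.uint8),cv2.RETR_EXTERNAL,cv2.CHAIN_APPROX_NONE)[0],key=len)[:,0]
        pts=np.array([ray(c,u,v,.119)[:2] for u,v in k])*1000
        print(n,s,cv2.fitEllipse(pts.astype(np.float32)),cv2.minEnclosingCircle(pts.astype(np.float32)))
E
```

```text
0  0  0  0  0  0  1 46 59 66 61 16  0  0  0  0  0  0  0  0  0  0  0  0]
slot angle mod 90 16.589058219463666
0 272 16.011072755365063
1 310 106.82651876566813
2 241 197.18702897369195
3 249 286.258385085993
  0  0  0  0  0  0  0 36 61 63 61 25  0  0  0  0  0  0  0  0  0  0  0  0]
slot angle mod 90 16.566209122254783
0 272 16.496049096337337
1 309 106.10311249110254
2 242 196.6646627389985
3 246 287.0429735300044
scene L ((617.59326171875, 95.60701751708984), (130.23928833007812, 133.43435668945312), 110.7893295288086) ((617.78076171875, 95.61116027832031), 68.20306396484375)
scene R ((618.0592651367188, -103.8580093383789), (130.15867614746094, 133.39639282226562), 127.4418716430664) ((617.963623046875, -103.45541381835938), 68.26237487792969)
side L ((615.981201171875, 94.84455108642578), (131.84532165527344, 139.28294372558594), 43.118980407714844) ((615.9785766601562, 94.95164489746094), 71.43862915039062)
side R ((615.4271850585938, -104.69863891601562), (131.92559814453125, 138.85821533203125), 36.86248016357422) ((615.677734375, -104.53884887695312), 71.672607421875)
```

Request:
jog_arm:
  targets:
    - [0.003,0.049,0,0,0,0.03]
    - [0.006,0.098,0,0,0,0.06]
    - [0.009,0.147,-0.005,0,0,0.09]
    - [0.012,0.196,-0.01,0,0,0.12]
    - [0.0125,0.242,-0.015,0,0,0.152]

```text
t: 1.7
tool_pos: [0.502, -0.1094, 0.3252]
ee_rot: [0.609, 0.793, -0.0, 0.0]
ft_force: [-0.5, 0.9, 0.4]
grip_width: 1.002
```

Request:
jog_arm:
  targets:
    - [0.003,0.049,0,0,0,0.03]
    - [0.006,0.098,0,0,0,0.06]
    - [0.009,0.147,-0.005,0,0,0.09]
    - [0.012,0.196,-0.01,0,0,0.12]
    - [0.0125,0.242,-0.015,0,0,0.152]

```text
t: 2.12
tool_pos: [0.5129, 0.0842, 0.3132]
ee_rot: [0.405, 0.914, 0.0, 0.0]
ft_force: [0.5, -0.1, 0.8]
grip_width: 1.0
```

Request:
jog_arm:
  targets:
    - [0.003,0.049,0,0,0,0.03]
    - [0.006,0.098,0,0,0,0.06]
    - [0.009,0.147,-0.005,0,0,0.09]
    - [0.012,0.196,-0.01,0,0,0.12]
    - [0.0125,0.23,-0.015,0,0,0.152]

```text
t: 2.53
tool_pos: [0.5232, 0.27, 0.3009]
ee_rot: [0.176, 0.984, 0.001, 0.0]
ft_force: [-0.2, 0.4, -0.0]
grip_width: 1.0
```

Request:
jog_arm:
  targets:
    - [0,0,0,0,0,0]
    - [0,0,0,0,0,0]

```text
t: 2.7
tool_pos: [0.5228, 0.2682, 0.3004]
ee_rot: [0.178, 0.984, -0.0, -0.001]
ft_force: [0.0, -1.4, 0.2]
grip_width: 0.998
```

```bash
cat > m4.py <<'E'
from h import *
import sys
s=get_state();print(s['t'],s['tool_pos'],s['ee_rot'],abs(s['qvel']).max(),s['ft_force'])
q=s['ee_rot'];print('yaw',2*np.degrees(np.arctan2(q[1],q[0])))
c=snap('wrist',sys.argv[1]); np.savez(sys.argv[1]+'.npz',**{k:np.array(v) for k,v in c.items()})
P=cloud(c);ok=c['depth']>0;Z=P[...,2]
zt=float(sys.argv[2])
x0,x1,y0,y1=map(float,sys.argv[3:7])
m=ok&(abs(Z-zt)<.008)&(P[...,0]>x0)&(P[...,0]<x1)&(P[...,1]>y0)&(P[...,1]<y1)
n,l,st,ce=cv2.connectedComponentsWithStats(m.astype(np.uint8))
for i in range(1,n):
    if st[i,4]<80: continue
    w=P[l==i]; k=np.argwhere(l==i); zz=np.median(w[:,2]); pts=np.array([ray(c,b,a,zz)[:2] for a,b in k])*1000
    r=cv2.minAreaRect(pts.astype(np.float32)); b=cv2.boxPoints(r); e1=b[1]-b[0];e2=b[2]-b[1]; e=e1 if np.hypot(*e1)>np.hypot(*e2) else e2
    print('px',ce[i].round(),'z',zz.round(4),'c',np.round(r[0],1),'size',np.round(r[1],1),'bar deg',np.degrees(np.arctan2(e[1],e[0]))%180)
E
python3 m4.py w2 .086 .36 .65 .2 .4
```

```text
2.7 [0.5227519  0.26817321 0.30039926] [ 1.77766956e-01  9.84072305e-01 -2.52625756e-04 -7.37275820e-04] 0.03987380996557874 [ 0.04727213 -1.39067643  0.18792933]
yaw 159.5205572389541
px [252.  59.] z 0.0866 c [419.8 303.3] size [15.7 41.5] bar deg 157.15186
px [279. 185.] z 0.0863 c [537.6 287.4] size [16.1 42.8] bar deg 163.9186
```

View pics/w2.png

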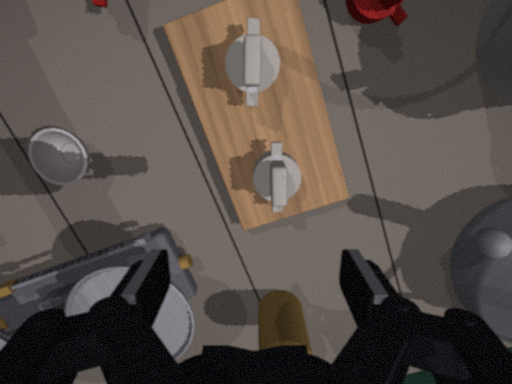

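```bash
python3 - <<'E'
from h import *
c=dict(np.load('w2.npz'));print(ray(c,281,310,.11), ray(c,281,292,.11))
c=dict(np.load('scene0.npz'));print(ray(c,281,268,.11)); print(get_state()['tool_pos'])
E
```

```text
[0.66176498 0.24506295 0.11      ] [0.64018902 0.25243971 0.11      ]
[0.75289576 0.22837713 0.11      ]
[0.52326058 0.26660357 0.30051093]
```

Request:
jog_arm:
  targets:
    - [0.02,0.026,-0.02,0,0,0.022]
    - [0.02,0.026,-0.07,0,0,0.022]
    - [0.02,0.026,-0.12,0,0,0.022]
    - [0.02,0.026,-0.15,0,0,0.022]
    - [0.02,0.026,-0.15,0,0,0.022]

```text
t: 3.17
tool_pos: [0.5375, 0.2835, 0.1755]
ee_rot: [0.146, 0.989, -0.004, -0.004]
ft_force: [0.0, -1.8, -1.1]
grip_width: 1.0
```

```bash
python3 m4.py w3 .086 .36 .65 .2 .4
```

```text
3.1667 [0.5374828  0.28350949 0.1755191 ] [ 0.14594416  0.9892763  -0.00441853 -0.00363075] 0.07433242846942326 [ 0.00365315 -1.78714867 -1.1245768 ]
yaw 163.21580869303114
px [227.  30.] z 0.0865 c [427.3 300.5] size [16.1 27.5] bar deg 157.96341
px [265. 234.] z 0.0863 c [537.1 287.8] size [15.7 43.7] bar deg 161.72925
```

View pics/w3.png

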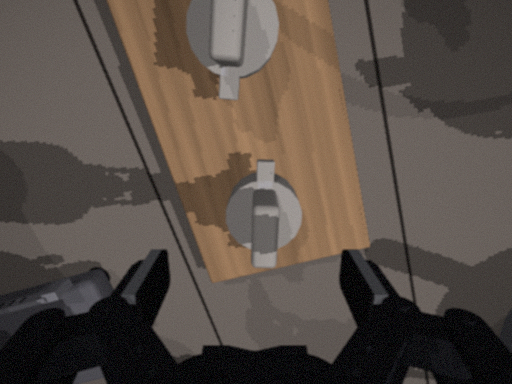

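Request:
jog_arm:
  targets:
    - [-0.001,0,-0.03,0,0,0]
    - [-0.001,0,-0.06,0,0,0]
    - [-0.001,0,-0.06,0,0,0]
    - [-0.001,0,-0.06,0,0,0]

```text
t: 3.55
tool_pos: [0.5386, 0.2883, 0.1348]
ee_rot: [0.144, 0.99, 0.0, 0.001]
ft_force: [-0.5, -0.2, 0.5]
grip_width: 0.999
```

Request:
jog_arm:
  targets:
    - [0,0,0,0,0,0]
    - [0,0,0,0,0,0]
    - [0,0,0,0,0,0]
    - [0,0,0,0,0,0]
    - [0,0,0,0,0,0]
  gripper: -1

```text
t: 3.97
tool_pos: [0.5377, 0.2893, 0.1341]
ee_rot: [0.143, 0.99, 0.0, 0.0]
ft_force: [-0.1, -0.4, -0.4]
grip_width: 0.299
```

Request:
jog_arm:
  targets:
    - [0,0,0,0,0,0]
    - [0,0,0,0,0,0]
    - [0,0,0,0,0,0]

```text
t: 4.22
tool_pos: [0.5377, 0.2894, 0.1338]
ee_rot: [0.143, 0.99, 0.0, 0.0]
ft_force: [-0.7, -1.3, 4.1]
grip_width: 0.182
```

Request:
jog_arm:
  targets:
    - [0,0,0.02,0,0,0]
    - [0,0,0.06,0,0,0]
    - [0,0,0.1,0,0,0]
    - [0,0,0.14,0,0,0]
    - [0,0,0.15,0,0,0]

```text
t: 4.63
tool_pos: [0.5385, 0.291, 0.2581]
ee_rot: [0.143, 0.99, 0.003, 0.003]
ft_force: [0.6, 1.7, -0.6]
grip_width: 0.182
```

Request:
jog_arm:
  targets:
    - [0,-0.03,0,0,0,0]
    - [0,-0.08,0,0,0,-0.02]
    - [0.01,-0.13,0,0,0,-0.04]
    - [0.02,-0.18,0,0,0,-0.06]
    - [0.03,-0.23,0,0,0,-0.08]

```text
t: 5.05
tool_pos: [0.5609, 0.1032, 0.2524]
ee_rot: [0.267, 0.964, -0.0, -0.001]
ft_force: [0.9, -0.3, -1.4]
grip_width: 0.181
```

```bash
python3 - <<'E'
from h import *
s=get_state();print({k:np.round(v,4) for k,v in s.items() if k in('t','tool_pos','ee_rot','ft_force','moment','grip_width','joints')})
E
```

```text
{'t': np.float64(5.05), 'joints': array([ 0.3449,  0.4679, -0.7967,  1.8096,  0.386 ,  1.0283,  0.427 ]), 'tool_pos': array([0.5609, 0.1032, 0.2524]), 'ee_rot': array([ 2.674e-01,  9.636e-01, -4.000e-04, -6.000e-04]), 'ft_force': array([ 0.9327, -0.2729, -1.3741]), 'moment': array([-0.0297, -0.0468,  0.0177]), 'grip_width': np.float64(0.1813)}
```

Request:
jog_arm:
  targets:
    - [0.014,-0.05,0.01,0,0,-0.04]
    - [0.028,-0.1,0.01,0,0,-0.08]
    - [0.042,-0.15,0.01,0,0,-0.12]
    - [0.056,-0.2,0.01,0,0,-0.16]
    - [0.07,-0.24,0.01,0,0,-0.2]

```text
t: 5.47
tool_pos: [0.617, -0.091, 0.2601]
ee_rot: [0.554, 0.833, -0.001, -0.0]
ft_force: [0.7, 0.2, -1.3]
grip_width: 0.181
```

Request:
jog_arm:
  targets:
    - [0,-0.019,0,0,0,-0.036]
    - [0,-0.019,0,0,0,-0.036]
    - [0,-0.019,0,0,0,-0.036]
    - [0,-0.019,0,0,0,-0.036]

```text
t: 5.8
tool_pos: [0.617, -0.1002, 0.2606]
ee_rot: [0.595, 0.804, 0.0, -0.001]
ft_force: [-0.3, 0.5, -0.9]
grip_width: 0.18
```

```bash
python3 - <<'E'
from h import *
s=get_state();print({k:np.round(v,4) for k,v in s.items() if k in('t','tool_pos','ee_rot','ft_force','moment','grip_width','joints')})
snap('wrist','w4');snap('side','s4')
s=get_state();print(s['ft_force'])
E
```

```text
{'t': np.float64(5.8), 'joints': array([ 0.5107,  0.4913, -0.5782,  1.6803,  0.2981,  1.0607,  0.1365]), 'tool_pos': array([ 0.617 , -0.1002,  0.2606]), 'ee_rot': array([ 5.946e-01,  8.040e-01,  3.000e-04, -1.000e-03]), 'ft_force': array([-0.295 ,  0.5001, -0.9411]), 'moment': array([0.0586, 0.0068, 0.0028]), 'grip_width': np.float64(0.1805)}
[-0.53169556  0.43770005 -0.56242947]
```

View pics/w4.png

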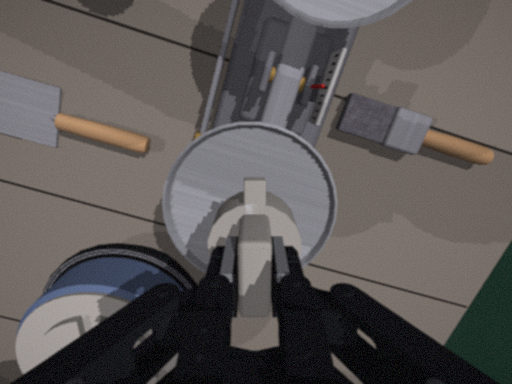

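View pics/s4.png

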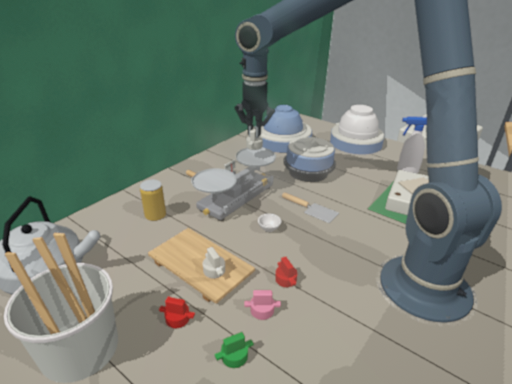

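Request:
jog_arm:
  targets:
    - [0,-0.003,-0.015,0,0,0]
    - [0,-0.003,-0.03,0,0,0]
    - [0,-0.003,-0.04,0,0,0]
    - [0,-0.003,-0.048,0,0,0]
    - [0,-0.003,-0.052,0,0,0]

```text
t: 6.32
tool_pos: [0.6167, -0.1043, 0.2178]
ee_rot: [0.596, 0.803, -0.001, -0.001]
ft_force: [0.3, -0.4, -2.4]
grip_width: 0.184
```

Request:
jog_arm:
  targets:
    - [0,0,-0.001,0,0,0]
    - [0,0,-0.002,0,0,0]
    - [0,0,-0.002,0,0,0]

```text
t: 6.57
tool_pos: [0.6176, -0.1044, 0.2183]
ee_rot: [0.596, 0.803, 0.0, 0.0]
ft_force: [0.2, 0.3, -1.1]
grip_width: 0.182
```

```bash
python3 - <<'E'
from h import *
s=get_state();print({k:np.round(v,4) for k,v in s.items() if k in('t','tool_pos','ee_rot','ft_force','moment','grip_width')})
c=snap('side','s5');P=cloud(c);ok=c['depth']>0
for y in (.095,-.104):
    for dx in (-.045,.045):
        m=ok&(np.hypot(P[...,0]-.617,P[...,1]-y-dx)<.014)&(P[...,2]<.135)&(P[...,2]>.09);print(y,dx,m.sum(),np.median(P[m][:,2]) if m.any() else 0)
cv2.imwrite('pics/s5c.png',cv2.resize(c['pixels'][100:230,170:300],None,fx=4.5,fy=4.5,interpolation=cv2.INTER_CUBIC))
E
```

```text
{'t': np.float64(6.5667), 'tool_pos': array([ 0.6176, -0.1044,  0.2183]), 'ee_rot': array([5.96e-01, 8.03e-01, 2.00e-04, 2.00e-04]), 'ft_force': array([ 0.2192,  0.2592, -1.1202]), 'moment': array([ 0.0079,  0.0094, -0.0419]), 'grip_width': np.float64(0.1817)}
0.095 -0.045 34 0.12456225982890273
0.095 0.045 38 0.12456503056808677
-0.104 -0.045 11 0.11013860381988738
-0.104 0.045 25 0.11070083381950957
```

View pics/s5c.png

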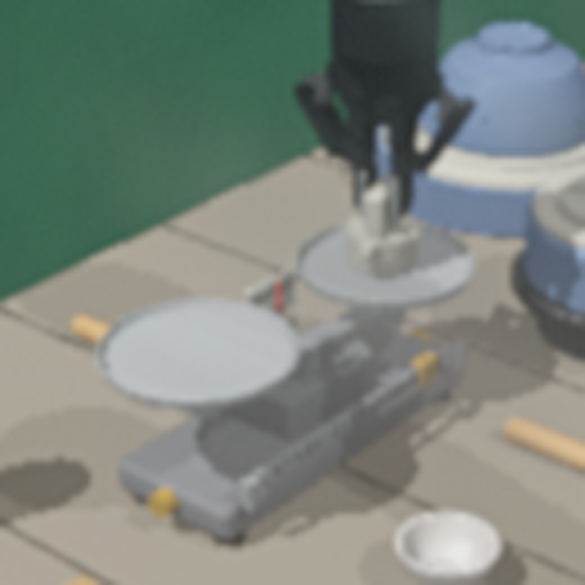

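Request:
jog_arm:
  targets:
    - [0,0,-0.001,0,0,0]
    - [0,0,-0.002,0,0,0]
    - [0,0,-0.002,0,0,0]

```text
t: 6.87
tool_pos: [0.6174, -0.1045, 0.2166]
ee_rot: [0.596, 0.803, 0.0, 0.0]
ft_force: [-0.6, -0.0, -1.1]
grip_width: 0.182
```

Request:
jog_arm:
  targets:
    - [0,0,0,0,0,0]
    - [0,0,0,0,0,0]
    - [0,0,0,0,0,0]
    - [0,0,0,0,0,0]
  gripper: 0

```text
t: 7.2
tool_pos: [0.6176, -0.1044, 0.2168]
ee_rot: [0.596, 0.803, 0.0, 0.0]
ft_force: [-0.0, 0.2, -0.0]
grip_width: 0.504
```

Request:
jog_arm:
  targets:
    - [0,0,0.02,0,0,0]
    - [0,0,0.05,0,0,0]
    - [0,0,0.09,0,0,0]
    - [0,0,0.13,0,0,0]
    - [0,0,0.13,0,0,0]
  gripper: 1

```text
t: 7.62
tool_pos: [0.6203, -0.1038, 0.3278]
ee_rot: [0.596, 0.803, 0.003, 0.005]
ft_force: [1.1, 0.9, 0.7]
grip_width: 1.001
```

```bash
python3 m4.py w6 .168 .5 .75 -.2 0
```

```text
7.6167 [ 0.62027676 -0.10380367  0.3278372 ] [0.59607919 0.80290115 0.00318165 0.00540578] 0.07579206280808712 [1.07187714 0.89995338 0.6638963 ]
yaw 106.81911971681441
px [249. 196.] z 0.1676 c [ 616.9 -106.2] size [15.6 42.8] bar deg 107.03072
```

View pics/w6.png

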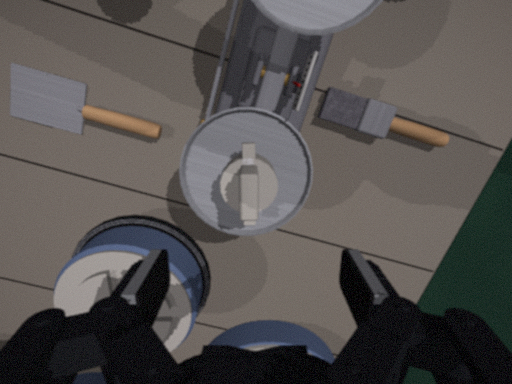

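Request:
jog_arm:
  targets:
    - [-0.0207,0.0425,0,0,0,0.024]
    - [-0.0413,0.085,0,0,0,0.048]
    - [-0.062,0.1277,0,0,0,0.071]
    - [-0.0827,0.17,0,0,0,0.095]
    - [-0.1033,0.2128,0,0,0,0.119]

```text
t: 8.08
tool_pos: [0.5333, 0.067, 0.3196]
ee_rot: [0.435, 0.9, -0.0, -0.001]
ft_force: [-0.2, 0.7, 0.0]
grip_width: 1.0
```

Request:
jog_arm:
  targets:
    - [-0.0207,0.0425,-0.01,0,0,0.024]
    - [-0.0413,0.085,-0.02,0,0,0.048]
    - [-0.062,0.1277,-0.03,0,0,0.071]
    - [-0.0827,0.17,-0.04,0,0,0.095]
    - [-0.1033,0.2128,-0.05,0,0,0.119]

```text
t: 8.5
tool_pos: [0.4507, 0.2369, 0.2795]
ee_rot: [0.26, 0.966, -0.0, -0.0]
ft_force: [1.2, 0.8, 0.3]
grip_width: 0.998
```

Request:
jog_arm:
  targets:
    - [-0.0207,0.0425,-0.02,0,0,0.024]
    - [-0.0413,0.085,-0.05,0,0,0.047]
    - [-0.0413,0.085,-0.08,0,0,0.047]
    - [-0.0413,0.085,-0.09,0,0,0.047]
    - [-0.0413,0.085,-0.09,0,0,0.047]

```text
t: 8.92
tool_pos: [0.418, 0.3026, 0.2059]
ee_rot: [0.189, 0.982, -0.002, -0.002]
ft_force: [-0.4, -0.7, -0.4]
grip_width: 0.997
```

```bash
python3 m4.py w7 .086 .36 .65 .2 .4; python3 -c "
from h import *
print(get_state()['joints'].round(2))"
```

```text
8.9167 [0.41804083 0.30256175 0.20587069] [ 0.18946471  0.98188267 -0.00231606 -0.00204359] 0.04825399031403054 [-0.43127536 -0.69959141 -0.37954319]
yaw 158.15680059146044
px [259. 215.] z 0.0864 c [418.1 304. ] size [15.2 42.9] bar deg 157.75632
[-0.03  0.47 -0.87  1.97  0.45  0.91  0.06]
```

Request:
jog_arm:
  targets:
    - [0.001,0.0015,-0.03,0,0,0]
    - [0.001,0.0015,-0.06,0,0,0]
    - [0.001,0.0015,-0.088,0,0,0]
    - [0.001,0.0015,-0.088,0,0,0]
    - [0.001,0.0015,-0.088,0,0,0]

```text
t: 9.38
tool_pos: [0.4209, 0.3043, 0.1386]
ee_rot: [0.191, 0.982, -0.0, 0.0]
ft_force: [0.2, 0.3, 0.7]
grip_width: 1.001
```

Request:
jog_arm:
  targets:
    - [0,0,0,0,0,0]
    - [0,0,0,0,0,0]
    - [0,0,0,0,0,0]
    - [0,0,0,0,0,0]
    - [0,0,0,0,0,0]
  gripper: -1

```text
t: 9.8
tool_pos: [0.4202, 0.3054, 0.1388]
ee_rot: [0.19, 0.982, 0.0, 0.0]
ft_force: [0.3, -0.5, -0.3]
grip_width: 0.299
```

Request:
jog_arm:
  targets:
    - [0,0,0,0,0,0]
    - [0,0,0,0,0,0]
    - [0,0,0,0,0,0]
    - [0,0,0,0,0,0]

```text
t: 10.13
tool_pos: [0.42, 0.3053, 0.1384]
ee_rot: [0.19, 0.982, -0.0, 0.0]
ft_force: [-1.4, -2.2, 5.7]
grip_width: 0.179
```

Request:
jog_arm:
  targets:
    - [0,0,0,0,0,0]
    - [0,0,0,0,0,0]
    - [0,0,-0.004,0,0,0]
    - [0,0,-0.007,0,0,0]
    - [0,0,-0.007,0,0,0]
  gripper: -0.4

```text
t: 10.55
tool_pos: [0.4196, 0.305, 0.1317]
ee_rot: [0.19, 0.982, -0.0, -0.001]
ft_force: [1.4, -0.3, -0.1]
grip_width: 0.299
```

Request:
jog_arm:
  targets:
    - [0,0,0,0,0,0]
    - [0,0,0,0,0,0]
    - [0,0,0,0,0,0]
    - [0,0,0,0,0,0]
    - [0,0,0,0,0,0]
  gripper: -1

```text
t: 10.97
tool_pos: [0.4199, 0.3052, 0.1324]
ee_rot: [0.19, 0.982, -0.0, -0.0]
ft_force: [0.6, 0.1, -1.5]
grip_width: 0.182
```

Request:
jog_arm:
  targets:
    - [0,0,0.02,0,0,0]
    - [0,0,0.06,0,0,0]
    - [0,0,0.1,0,0,0]
    - [0,0,0.14,0,0,0]
    - [0,0,0.17,0,0,0]

```text
t: 11.38
tool_pos: [0.4199, 0.3058, 0.271]
ee_rot: [0.19, 0.982, 0.001, 0.001]
ft_force: [0.8, -0.2, -3.0]
grip_width: 0.18
```

Request:
jog_arm:
  targets:
    - [0.031,-0.033,0,0,0,-0.035]
    - [0.062,-0.066,0,0,0,-0.07]
    - [0.092,-0.099,0,0,0,-0.106]
    - [0.123,-0.131,0,0,0,-0.142]
    - [0.154,-0.164,0,0,0,-0.177]

```text
t: 11.8
tool_pos: [0.5438, 0.1726, 0.2686]
ee_rot: [0.454, 0.891, -0.0, 0.0]
ft_force: [-0.3, 1.1, -0.7]
grip_width: 0.179
```

Request:
jog_arm:
  targets:
    - [0.031,-0.033,0,0,0,-0.035]
    - [0.062,-0.066,0,0,0,-0.07]
    - [0.092,-0.0985,0,0,0,-0.106]
    - [0.092,-0.0985,0,0,0,-0.106]
    - [0.092,-0.0985,0,0,0,-0.106]

```text
t: 12.22
tool_pos: [0.6178, 0.0924, 0.2677]
ee_rot: [0.595, 0.803, -0.001, -0.0]
ft_force: [-0.7, 1.5, -1.4]
grip_width: 0.178
```

```bash
python3 - <<'E'
from h import *
s=get_state();print({k:np.round(v,4) for k,v in s.items() if k in('t','tool_pos','ee_rot','ft_force','moment','grip_width')})
c=snap('side','s8');P=cloud(c);ok=c['depth']>0
for y in (.095,-.104):
    for dx in (-.045,.045):
        m=ok&(np.hypot(P[...,0]-.617,P[...,1]-y-dx)<.014)&(P[...,2]<.135)&(P[...,2]>.09);print(y,dx,m.sum(),np.median(P[m][:,2]) if m.any() else 0)
cv2.imwrite('pics/s8c.png',cv2.resize(c['pixels'][100:230,170:300],None,fx=4.5,fy=4.5,interpolation=cv2.INTER_CUBIC))
E
```

```text
{'t': np.float64(12.2167), 'tool_pos': array([0.6178, 0.0924, 0.2677]), 'ee_rot': array([ 5.954e-01,  8.034e-01, -5.000e-04, -1.000e-04]), 'ft_force': array([-0.6817,  1.4774, -1.3652]), 'moment': array([0.042 , 0.0284, 0.0112]), 'grip_width': np.float64(0.178)}
0.095 -0.045 32 0.1272772098712674
0.095 0.045 37 0.12662364901033096
-0.104 -0.045 13 0.10881682875757559
-0.104 0.045 28 0.10819003220669543
```

View pics/s8c.png

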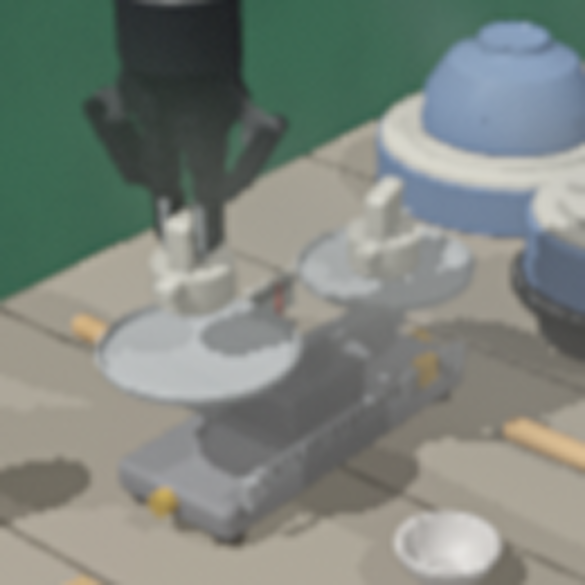

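Request:
jog_arm:
  targets:
    - [-0.001,0.002,-0.018,0,0,0]
    - [-0.001,0.002,-0.034,0,0,0]
    - [-0.001,0.002,-0.042,0,0,0]
    - [-0.001,0.002,-0.047,0,0,0]
    - [-0.001,0.002,-0.05,0,0,0]

```text
t: 12.68
tool_pos: [0.6152, 0.0975, 0.2279]
ee_rot: [0.593, 0.805, -0.0, -0.001]
ft_force: [-0.7, 0.5, -0.3]
grip_width: 0.181
```

Request:
jog_arm:
  targets:
    - [0,0,0,0,0,0]
    - [0,0,0,0,0,0]

```text
t: 12.85
tool_pos: [0.616, 0.0972, 0.2289]
ee_rot: [0.593, 0.805, 0.0, 0.0]
ft_force: [-1.2, 0.5, -1.1]
grip_width: 0.182
```

```bash
cat > pans.py <<'E'
from h import *
import sys
s=get_state();print({k:np.round(v,4) for k,v in s.items() if k in('t','tool_pos','ee_rot','ft_force','moment','grip_width')})
c=snap('side',sys.argv[1]);P=cloud(c);ok=c['depth']>0
for y in (.095,-.104):
    for dx in (-.045,.045):
        m=ok&(np.hypot(P[...,0]-.617,P[...,1]-y-dx)<.014)&(P[...,2]<.135)&(P[...,2]>.09);print(y,dx,m.sum(),np.median(P[m][:,2]) if m.any() else 0)
cv2.imwrite('pics/'+sys.argv[1]+'c.png',cv2.resize(c['pixels'][100:230,170:300],None,fx=4.5,fy=4.5,interpolation=cv2.INTER_CUBIC))
E
python3 pans.py s9
```

```text
{'t': np.float64(12.85), 'tool_pos': array([0.616 , 0.0972, 0.2289]), 'ee_rot': array([5.934e-01, 8.049e-01, 2.000e-04, 1.000e-04]), 'ft_force': array([-1.2034,  0.5408, -1.0524]), 'moment': array([0.0708, 0.1476, 0.0423]), 'grip_width': np.float64(0.1821)}
0.095 -0.045 24 0.12359986712796384
0.095 0.045 37 0.12391679510003317
-0.104 -0.045 14 0.11075041976632966
-0.104 0.045 28 0.11089524383990318
```

Request:
jog_arm:
  targets:
    - [0,0,0,0,0,0]
    - [0,0,0,0,0,0]
    - [0,0,0,0,0,0]
    - [0,0,0,0,0,0]
  gripper: 0.2

```text
t: 13.23
tool_pos: [0.6162, 0.0968, 0.2289]
ee_rot: [0.594, 0.805, 0.0, 0.0]
ft_force: [-0.2, -0.0, 1.1]
grip_width: 0.6
```

Request:
jog_arm:
  targets:
    - [0,0,0.02,0,0,0]
    - [0,0,0.05,0,0,0]
    - [0,0,0.09,0,0,0]
    - [0,0,0.12,0,0,0]
    - [0,0,0.12,0,0,0]
  gripper: 1

```text
t: 13.65
tool_pos: [0.618, 0.0981, 0.3306]
ee_rot: [0.594, 0.805, 0.004, 0.004]
ft_force: [1.1, 0.9, 0.3]
grip_width: 1.0
```

```bash
python3 pans.py s10
```

```text
{'t': np.float64(13.65), 'tool_pos': array([0.618 , 0.0981, 0.3306]), 'ee_rot': array([0.5936, 0.8048, 0.004 , 0.0036]), 'ft_force': array([1.1334, 0.8546, 0.2674]), 'moment': array([ 0.0523,  0.0101, -0.0032]), 'grip_width': np.float64(0.9998)}
0.095 -0.045 26 0.10814578627616861
0.095 0.045 39 0.10777608146718853
-0.104 -0.045 12 0.126415928781956
-0.104 0.045 50 0.125214352724014
```

View pics/s10c.png

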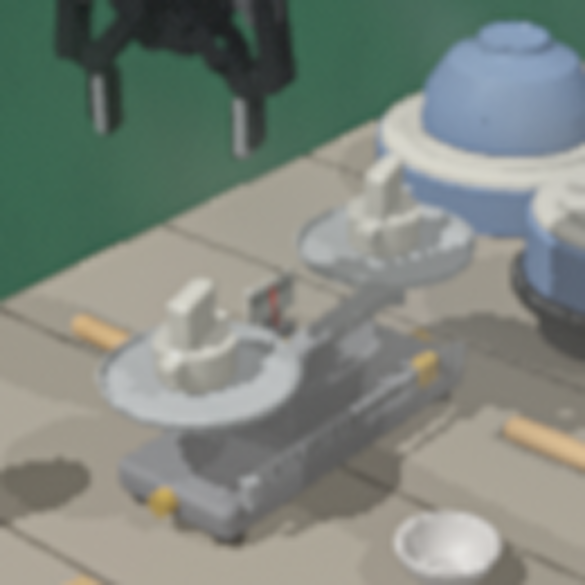

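The left pan has dropped by about 18 mm relative to the right. I'll wait a little longer to confirm it has settled.

Request:
jog_arm:
  targets:
    - [0,0,0,0,0,0]
    - [0,0,0,0,0,0]
    - [0,0,0,0,0,0]
    - [0,0,0,0,0,0]
    - [0,0,0,0,0,0]

```text
t: 14.12
tool_pos: [0.6157, 0.0967, 0.3236]
ee_rot: [0.594, 0.805, -0.0, -0.001]
ft_force: [-0.1, -0.9, -0.8]
grip_width: 1.002
```

Request:
jog_arm:
  targets:
    - [0,0,0,0,0,0]
    - [0,0,0,0,0,0]
    - [0,0,0,0,0,0]
    - [0,0,0,0,0,0]

```text
t: 14.45
tool_pos: [0.6159, 0.0969, 0.3245]
ee_rot: [0.594, 0.805, 0.0, -0.0]
ft_force: [-0.4, -0.1, 0.0]
grip_width: 1.001
```

```bash
python3 pans.py s11; python3 m4.py w11 .168 .5 .75 0 .2;python3 m4.py w11 .186 .5 .75 -.2 0
```

```text
{'t': np.float64(14.45), 'tool_pos': array([0.6159, 0.0969, 0.3245]), 'ee_rot': array([ 5.935e-01,  8.048e-01,  0.000e+00, -1.000e-04]), 'ft_force': array([-0.4142, -0.072 ,  0.0243]), 'moment': array([-0.0074, -0.0083,  0.0627]), 'grip_width': np.float64(1.0011)}
0.095 -0.045 23 0.1076664073328526
0.095 0.045 42 0.10835192096829649
-0.104 -0.045 13 0.12611416261881359
-0.104 0.045 55 0.12440920291351365
14.5 [0.61590282 0.0968866  0.324511  ] [5.93495393e-01 8.04837385e-01 4.46059660e-05 1.29279874e-05] 0.0014224352922706824 [-0.2209916   0.56556819  0.38549356]
yaw 107.18910740504222
px [255. 196.] z 0.1675 c [615.1  96.4] size [15.7 42.3] bar deg 107.76317
14.55 [0.61590588 0.09690098 0.32453171] [5.93498161e-01 8.04835344e-01 4.62285682e-05 5.20044827e-06] 0.0026099727675952156 [ 0.2862717  -0.59609863  0.35057794]
yaw 107.18871329885758
```

View pics/w11.png

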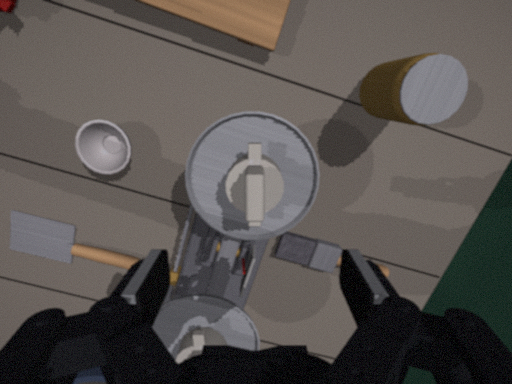

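Request:
jog_arm:
  targets:
    - [-0.001,-0.0005,-0.045,0,0,0.002]
    - [-0.001,-0.0005,-0.09,0,0,0.002]
    - [-0.001,-0.0005,-0.13,0,0,0.002]
    - [-0.001,-0.0005,-0.141,0,0,0.002]
    - [-0.001,-0.0005,-0.141,0,0,0.002]

```text
t: 15.02
tool_pos: [0.6138, 0.0959, 0.2091]
ee_rot: [0.591, 0.807, -0.002, -0.002]
ft_force: [-0.7, -0.2, -0.6]
grip_width: 1.005
```

Request:
jog_arm:
  targets:
    - [0,0,0,0,0,0]
    - [0,0,0,0,0,0]

```text
t: 15.18
tool_pos: [0.6164, 0.0972, 0.2141]
ee_rot: [0.591, 0.807, 0.002, 0.001]
ft_force: [-0.6, 0.3, -0.1]
grip_width: 1.0
```

Request:
jog_arm:
  targets:
    - [0,0,0,0,0,0]
    - [0,0,0,0,0,0]
    - [0,0,0,0,0,0]
    - [0,0,0,0,0,0]
    - [0,0,0,0,0,0]
  gripper: -1
  squeeze: 30

```text
t: 15.6
tool_pos: [0.6152, 0.0965, 0.2121]
ee_rot: [0.591, 0.807, 0.0, 0.0]
ft_force: [-0.4, 0.8, 0.3]
grip_width: 0.299
```

Request:
jog_arm:
  targets:
    - [0,0,0,0,0,0]
    - [0,0,0,0,0,0]
    - [0,0,0,0,0,0]
    - [0,0,0,0,0,0]

```text
t: 15.93
tool_pos: [0.6152, 0.0965, 0.2118]
ee_rot: [0.591, 0.807, 0.0, 0.0]
ft_force: [0.5, 0.4, 0.3]
grip_width: 0.178
```

Request:
jog_arm:
  targets:
    - [0,0,0.005,0,0,0]
    - [0,0,0.01,0,0,0]
    - [0,0,0.015,0,0,0]
    - [0,0,0.02,0,0,0]
    - [0,0,0.025,0,0,0]

```text
t: 16.35
tool_pos: [0.6149, 0.0963, 0.2321]
ee_rot: [0.591, 0.807, -0.0, -0.0]
ft_force: [0.8, -0.5, -1.5]
grip_width: 0.181
```

Request:
jog_arm:
  targets:
    - [0,0,0.01,0,0,0]
    - [0,0,0.02,0,0,0]
    - [0,0,0.04,0,0,0]
    - [0,0,0.07,0,0,0]
    - [0,0,0.08,0,0,0]

```text
t: 16.77
tool_pos: [0.6163, 0.0972, 0.2995]
ee_rot: [0.591, 0.807, 0.002, 0.002]
ft_force: [0.4, 0.3, -2.3]
grip_width: 0.179
```

```bash
python3 pans.py s12
```

```text
{'t': np.float64(16.7667), 'tool_pos': array([0.6163, 0.0972, 0.2995]), 'ee_rot': array([0.591 , 0.8067, 0.0022, 0.0019]), 'ft_force': array([ 0.3694,  0.3221, -2.2832]), 'moment': array([ 0.0784, -0.0927, -0.0255]), 'grip_width': np.float64(0.179)}
0.095 -0.045 30 0.12705037068210023
0.095 0.045 40 0.12655049208610986
-0.104 -0.045 14 0.1075415520713574
-0.104 0.045 29 0.10843730476160496
```

View pics/s12c.png

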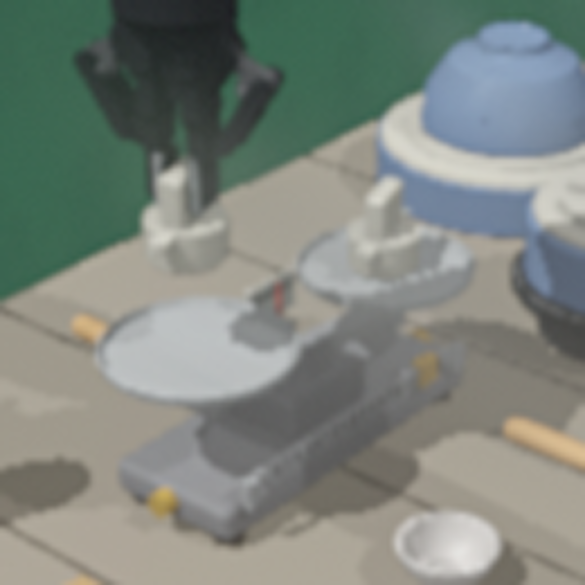

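Request:
jog_arm:
  targets:
    - [-0.0106,-0.046,0.01,0,0,0]
    - [-0.0212,-0.092,0.02,0,0,0]
    - [-0.0318,-0.138,0.025,0,0,0]
    - [-0.0424,-0.184,0.025,0,0,0]
    - [-0.053,-0.23,0.025,0,0,0]

```text
t: 17.23
tool_pos: [0.5719, -0.0891, 0.3155]
ee_rot: [0.591, 0.807, -0.0, 0.0]
ft_force: [0.7, -0.8, -0.6]
grip_width: 0.182
```

Request:
jog_arm:
  targets:
    - [-0.0106,-0.046,0,0,0,0]
    - [-0.0212,-0.092,0,0,0,0]
    - [-0.0318,-0.138,0,0,0,0]
    - [-0.0424,-0.184,0,0,0,0]
    - [-0.053,-0.23,0,0,0,0]

```text
t: 17.65
tool_pos: [0.5292, -0.2732, 0.3151]
ee_rot: [0.591, 0.807, -0.0, -0.0]
ft_force: [0.7, -0.2, -2.2]
grip_width: 0.181
```

Request:
jog_arm:
  targets:
    - [-0.0106,-0.046,0,0,0,-0.005]
    - [-0.0106,-0.046,0,0,0,-0.005]
    - [-0.0106,-0.046,-0.02,0,0,-0.005]
    - [-0.0106,-0.046,-0.04,0,0,-0.005]
    - [-0.0106,-0.046,-0.04,0,0,-0.005]

```text
t: 18.07
tool_pos: [0.5198, -0.3078, 0.2799]
ee_rot: [0.597, 0.802, -0.0, -0.004]
ft_force: [-0.8, 0.9, -2.7]
grip_width: 0.177
```

Request:
jog_arm:
  targets:
    - [0,0,0,0,0,0]
    - [0,0,0,0,0,0]
    - [0,0,0,0,0,0]

```text
t: 18.32
tool_pos: [0.5225, -0.3082, 0.2847]
ee_rot: [0.597, 0.802, 0.0, 0.001]
ft_force: [-0.6, -0.7, -1.4]
grip_width: 0.181
```

```bash
python3 - <<'E'
from h import *
s=get_state();print({k:np.round(v,4) for k,v in s.items() if k in('t','tool_pos','ee_rot','ft_force','moment','grip_width','joints')})
c=snap('wrist','w13'); np.savez('w13.npz',**{k:np.array(v) for k,v in c.items()})
E
```

```text
{'t': np.float64(18.3167), 'joints': array([ 0.8537,  0.4245, -0.5231,  1.7036,  0.2363,  1.0748,  0.5472]), 'tool_pos': array([ 0.5225, -0.3082,  0.2847]), 'ee_rot': array([5.971e-01, 8.022e-01, 2.000e-04, 9.000e-04]), 'ft_force': array([-0.6045, -0.6971, -1.4426]), 'moment': array([ 0.0404, -0.056 ,  0.0074]), 'grip_width': np.float64(0.1812)}
```

View pics/w13.png

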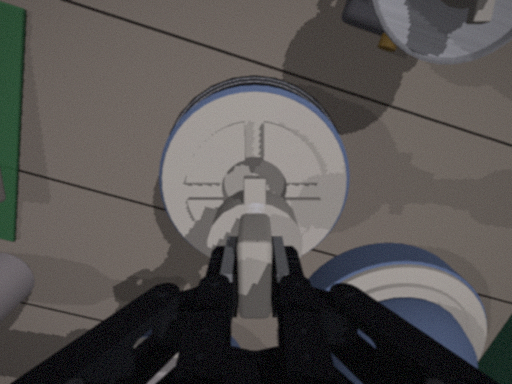

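```bash
python3 m3.py w13.npz 0.522 -0.309 | tail -5
python3 - <<'E'
from h import *
c=dict(np.load('w13.npz'));P=cloud(c);ok=c['depth']>0
w=P[165:200,230:285];
# lug: points z .195-.22
m=ok&(abs(P[...,2]-.205)<.012); m[:160]=0;m[215:]=0
w=P[m];print(len(w),np.median(w[:,2]))
yaw=2*np.arctan2(.8022,.5971);ax=np.array([np.cos(yaw),np.sin(yaw)]);ay=np.array([-ax[1],ax[0]])
tcp=np.array([.5225,-.3082])
d=w[:,:2]-tcp; a=d@ax;b=d@ay
print('yaw',np.degrees(yaw))
for lo in np.arange(.022,.044,.003):
    k=(a>lo)&(a<lo+.003); 
    if k.sum(): print(lo.round(3),k.sum(),b[k].min().round(4),b[k].max().round(4),np.median(w[k][:,2]).round(4))
print('tip',a.max())
for off in [np.array([.5215,-.3090])]:
    e=off-tcp; print('mould c in tool',e@ax,e@ay)
# slot with centre along image: slot ahead lateral
d=P[...,:2]-tcp; a=d@ax;b=d@ay
s=ok&(P[...,2]<.112)&(P[...,2]>.1)&(a>.034)&(a<.055)&(abs(b)<.02); print('front slot lateral',b[s].min(),b[s].max(),np.median(b[s]))
for sg in (1,-1):
    s=ok&(P[...,2]<.112)&(P[...,2]>.1)&(b*sg>.034)&(b*sg<.055)&(abs(a)<.02); print('side slot',sg,a[s].min(),a[s].max(),np.median(a[s]),s.sum())
E
```

```text
0   0   0   0   0   0   0   0   0   0   0   0   0   0   0   0   0   0]
slot angle mod 90 16.828335305175713
0 348 16.68907485920269
1 459 107.09911198422502
2 348 196.47943121577617
1542 0.2065326586705793
yaw 106.67730779899904
0.022 342 -0.0121 0.0131 0.2059
0.025 114 -0.0049 0.0063 0.2069
0.028 122 -0.0049 0.0063 0.2068
0.031 114 -0.0054 0.0062 0.2068
0.034 130 -0.0054 0.0062 0.2068
0.037 115 -0.0053 0.0064 0.2058
tip 0.038578717903198445
mould c in tool -0.00047936783566277245 0.00118752114849885
front slot lateral -0.006462383898274427 0.008576496365234453 0.0010285259208221104
side slot 1 -0.0069935194758198515 0.006648911584562019 -0.00042421454012085745 368
side slot -1 -0.007103342931878258 0.006310466547503492 -0.0006031735309484599 359
```

Request:
jog_arm:
  targets:
    - [-0.001,0.001,-0.03,0,0,0]
    - [-0.001,0.001,-0.06,0,0,0]
    - [-0.001,0.001,-0.07,0,0,0]
    - [-0.001,0.001,-0.075,0,0,0]
    - [-0.001,0.001,-0.075,0,0,0]

```text
t: 18.78
tool_pos: [0.5211, -0.3075, 0.2236]
ee_rot: [0.597, 0.802, 0.0, -0.0]
ft_force: [0.1, -0.2, -1.6]
grip_width: 0.179
```

Request:
jog_arm:
  targets:
    - [0,0,-0.003,0,0,0]
    - [0,0,-0.006,0,0,0]
    - [0,0,-0.009,0,0,0]
    - [0,0,-0.012,0,0,0]

```text
t: 19.12
tool_pos: [0.5217, -0.3071, 0.2154]
ee_rot: [0.597, 0.802, 0.0, 0.001]
ft_force: [-0.6, 3.0, 0.4]
grip_width: 0.179
```

Request:
jog_arm:
  targets:
    - [0,0,-0.002,0,0,0]
    - [0,0,-0.004,0,0,0]
    - [0,0,-0.006,0,0,0]
    - [0,0,-0.006,0,0,0]

```text
t: 19.45
tool_pos: [0.5213, -0.3069, 0.2089]
ee_rot: [0.597, 0.802, 0.001, -0.0]
ft_force: [0.9, 2.0, -0.9]
grip_width: 0.181
```

Request:
jog_arm:
  targets:
    - [0,0.001,-0.002,0,0,0]
    - [0,0.001,-0.004,0,0,0]
    - [0,0.001,-0.006,0,0,0]
    - [0,0.001,-0.008,0,0,0]

```text
t: 19.78
tool_pos: [0.5211, -0.3067, 0.2028]
ee_rot: [0.597, 0.802, 0.0, 0.0]
ft_force: [0.9, 1.6, -0.1]
grip_width: 0.18
```

Request:
jog_arm:
  targets:
    - [0,0,-0.002,0,0,0]
    - [0,0,-0.004,0,0,0]
    - [0,0,-0.006,0,0,0]
    - [0,0,-0.006,0,0,0]

```text
t: 20.12
tool_pos: [0.521, -0.3067, 0.1977]
ee_rot: [0.597, 0.802, 0.0, -0.0]
ft_force: [0.7, 1.3, -0.3]
grip_width: 0.176
```

Request:
jog_arm:
  targets:
    - [0,0.0005,-0.001,0,0,0]
    - [0,0.0005,-0.002,0,0,0]
    - [0,0.0005,-0.003,0,0,0]
    - [0,0.0005,-0.003,0,0,0]

```text
t: 20.45
tool_pos: [0.5209, -0.3065, 0.1955]
ee_rot: [0.597, 0.802, -0.0, 0.0]
ft_force: [1.3, 1.5, -0.9]
grip_width: 0.184
```

```bash
python3 - <<'E'
from h import *
s=get_state();print({k:np.round(v,4) for k,v in s.items() if k in('t','tool_pos','ft_force','moment')})
snap('wrist','w14')
E
```

```text
{'t': np.float64(20.45), 'tool_pos': array([ 0.5209, -0.3065,  0.1955]), 'ft_force': array([ 1.2995,  1.5208, -0.8851]), 'moment': array([ 0.3156, -0.1601, -0.0184])}
```

View pics/w14.png

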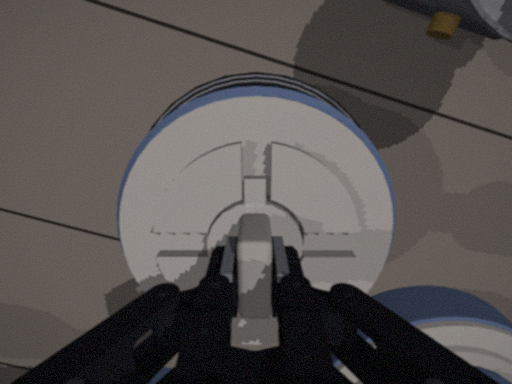

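The front lug at (255,190) sits inside its slot, and the slot at the side is horizontal. I'll keep easing it down.

Request:
jog_arm:
  targets:
    - [0,0.0005,-0.001,0,0,0]
    - [0,0.0005,-0.002,0,0,0]
    - [0,0.0005,-0.0025,0,0,0]
    - [0,0.0005,-0.0025,0,0,0]

```text
t: 20.83
tool_pos: [0.5209, -0.3064, 0.194]
ee_rot: [0.597, 0.802, -0.0, 0.0]
ft_force: [-0.8, 0.7, 2.0]
grip_width: 0.182
```

Request:
jog_arm:
  targets:
    - [0,0,-0.001,0,0,0]
    - [0,0,-0.0015,0,0,0]
    - [0,0,-0.002,0,0,0]
    - [0,0,-0.002,0,0,0]

```text
t: 21.17
tool_pos: [0.521, -0.3063, 0.1926]
ee_rot: [0.597, 0.802, -0.0, 0.0]
ft_force: [-1.2, -0.1, 5.6]
grip_width: 0.181
```

Request:
jog_arm:
  targets:
    - [0,0,0.002,0,0,0]
    - [0,0,0.002,0,0,0]
    - [0,0,0.002,0,0,0]

```text
t: 21.42
tool_pos: [0.521, -0.3063, 0.1937]
ee_rot: [0.597, 0.802, -0.0, 0.0]
ft_force: [-0.6, -1.6, 2.4]
grip_width: 0.184
```

Request:
jog_arm:
  targets:
    - [0,0,0,0,0,0]
    - [0,0,0,0,0,0]
    - [0,0,0,0,0,0]
    - [0,0,0,0,0,0]
  gripper: 0

```text
t: 21.75
tool_pos: [0.521, -0.3057, 0.1934]
ee_rot: [0.597, 0.802, 0.0, -0.0]
ft_force: [-1.2, 1.3, 0.3]
grip_width: 0.5
```

Request:
jog_arm:
  targets:
    - [0,0,0.02,0,0,0]
    - [0,0,0.06,0,0,0]
    - [0,0,0.1,0,0,0]
    - [0,0,0.14,0,0,0]
    - [0,0,0.14,0,0,0]
  gripper: 1

```text
t: 22.17
tool_pos: [0.524, -0.3064, 0.3126]
ee_rot: [0.597, 0.802, 0.001, 0.006]
ft_force: [1.1, 0.7, 1.0]
grip_width: 0.996
```

Request:
jog_arm:
  targets:
    - [0,0,0,0,0,0]
    - [0,0,0,0,0,0]
    - [0,0,0,0,0,0]

```text
t: 22.42
tool_pos: [0.5203, -0.3057, 0.3042]
ee_rot: [0.597, 0.802, -0.0, -0.001]
ft_force: [0.4, -0.2, -0.2]
grip_width: 1.0
```

```bash
python3 m4.py w15 .15 .42 .62 -.4 -.2; python3 pans.py s15; python3 - <<'E'
from h import *
c=dict(np.load('w15.npz'));P=cloud(c);ok=c['depth']>0
d=P[...,:2]-[.521,-.308];r=np.hypot(d[...,0],d[...,1]);Z=P[...,2]
m=ok&(r>.033)&(r<.055)&(Z>.1)&(Z<.13);print('land z',np.percentile(Z[m],[10,50,75,90]))
yaw=np.radians(106.7);ax=np.array([np.cos(yaw),np.sin(yaw)]);a=d@ax;b=d@[-ax[1],ax[0]]
m=ok&(a>.031)&(a<.037)&(abs(b)<.004);print('lug z',np.median(Z[m]))
m=ok&(r>.017)&(r<.024)&(abs(b)>.012);print('body top z',np.median(Z[m]))
m=ok&(a>.031)&(a<.037)&(abs(b)>.012)&(abs(b)<.03);print('land near z',np.median(Z[m]))
i=c['pixels'];cv2.imwrite('pics/w15c.png',cv2.resize(i[80:320,130:400],None,fx=2.4,fy=2.4))
E
```

```text
22.4167 [ 0.52028678 -0.30571167  0.30415571] [ 5.97291851e-01  8.02022745e-01 -1.79656219e-04 -1.38909215e-03] 0.008678142049848993 [ 0.37493881 -0.16936277 -0.15787796]
yaw 106.64754434457919
px [255. 199.] z 0.1498 c [ 520.2 -306.5] size [15.7 41.9] bar deg 106.70989
{'t': np.float64(22.4667), 'tool_pos': array([ 0.5203, -0.3057,  0.304 ]), 'ee_rot': array([ 5.973e-01,  8.020e-01, -1.000e-04, -1.500e-03]), 'ft_force': array([-1.3205, -0.7141, -0.1441]), 'moment': array([ 0.0072,  0.0159, -0.0274]), 'grip_width': np.float64(0.9996)}
0.095 -0.045 38 0.12633048131696595
0.095 0.045 38 0.12682891599867369
-0.104 -0.045 14 0.10970569634754679
-0.104 0.045 30 0.10820227227536144
land z [0.10830651 0.11599202 0.11651914 0.11692659]
lug z 0.11660571143502244
body top z 0.31103827322438043
land near z 0.11614682444660268
```

View pics/w15c.png

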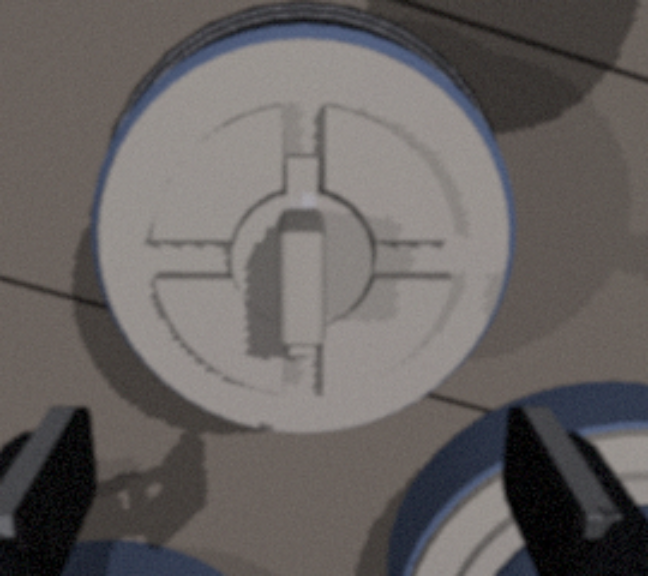

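View pics/s15.png

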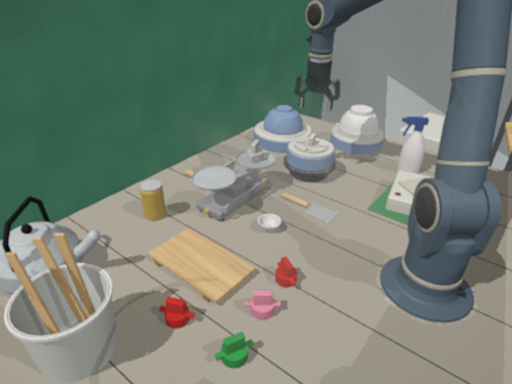

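The plug is home: its lug is level with the land, the bar top is at 0.1498 m against 0.150 m expected, and both keys lie in slots. The other plug stands on the right pan and the arm is clear, so I'm handing in.

```bash
python3 -c "
from plant import finish_job
print(finish_job())"
```

```text
the job is handed in; nothing more can be done
None
```

I stood one plug on each pan and let go. The left pan dropped to its stop, so the plug on it was the denser one. I fitted that plug in the mould socket and left the other standing on the right pan. I handed in at about 22.5 s; no verdict was reported.

- **Fit:** I lined the keys up with the slots from a wrist picture, so they dropped in without any turning. The highest upward wrist force reading during the fit was 5.6 N.
- **Plug in socket:** The lug is level with the land (116.6 mm against 116.1 mm). The bar top is at 149.8 mm, where 150 mm is expected when home. The bar's centre is within about 2.5 mm of my estimates of the socket axis.
- **Plug on pan:** The side picture shows it still upright on the lowered right pan. Its last measured position, about 2 mm from the pan centre, was from before the second plug was loaded.
- **Bystanders:** The dish, tin, spatula and brush look undisturbed in the pictures; I did not measure them again.
- **Disagreements:** Position estimates from the cameras differed by 1 to 5 mm, and one estimate of the mould centre, from its outer edge, was about 4 mm off the one I used. One depth check, of the plug body's top, gave a meaningless value, so I did not use it.

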